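# Check source from its storage pot into the well counter

### The arm

A 6-joint arm with a two-finger parallel gripper is mounted at the origin on the work surface; the furniture and walls round the work are solid. World frame = base frame: x ahead of the robot, y to its left, z up, the work surface at z = 0. Lengths are in m, angles in rad, forces in N, time in s.
With the tool pointing down it reaches from about 0.3 to 0.875 m from the base axis. Payload 6.4 kg.
Tool frame: the origin (TCP) lies at the very end of the fingers, on their centre line; the grasp point (between the pads) lies 19 mm behind it; z points along the fingers, y is the line along which they close (so a half turn about z gives the same grasp; the last joint's range is limited). The gripper opens to 85 mm and grips with 20 to 120 N. Pads are 22 mm wide; open, the fingers measure 114 mm over their backs; the gripper's body (76 mm by 85 mm) begins 54 mm behind the grasp point. The pads swing forward as they close: fully open they stand 13 mm farther back than shut.
Start: joints at [0.907, 0.181, 1.607, -0, 1.354, -0.206], TCP at [0.254, 0.516, 0.231] pointing down, gripper open.
Joint ranges: [-2.99, 2.99], [-0.89, 2.07], [0.3, 2.58], [-1.14, 4.28], [0, 2.63], [-3.12, 3.12]. Speed limits (rad/s): [2.57, 2.57, 3.01, 3.14, 3.14, 3.14].

### API

Orientations are given as a unit quaternion [w, x, y, z].
In Python, from bench import ctrl, camera, calibration, order, outline_of gives the robot as it stands.
- The arm moves only by the tool move_arm, never from a script. Its argument "series" is a list that holds one entry, the list of rows, each a list of 5 numbers: the opening, from 0 (shut) to 1 (fully open), then the shift along the tool's x, y, z in mm, then the turn about the tool's z in rad. A call has exactly 10 rows; each row is the pose to reach, as a shift and turn from the pose commanded when the call began, along the tool's axes at that moment; what a row does not reach only later rows make up. A row lasts 1/12 s, in which the tool goes at most 41.7 mm and 7.16 degrees, less where a joint would pass 70% of its speed; a pose out of reach is approached as far as the arm can. A call with a gripper value outside its range is refused whole. The fingers move at their own pace and stop on an object; the grip force is fixed at half the most. Time passes only in rows, so rows that repeat a pose let the fingers close, or fill a call up. It gives the time, the measured TCP pose, the force, the opening and the grip force at its end, in the units of the state.
- ctrl.get_obs(): the state, without advancing time (a new reading comes with each control period).
- camera(name): name is "scene" or "top"; returns (picture, depth): 420x560x3 uint8, blue, green, red; 420x560 float32, m along the optical axis (not along the pixel's ray), 0 where there is no reading.
- calibration(name): a dict with "intrinsics" (3x3 intrinsics, pixels), "rvec" (rotation vector, rad) and "tvec" (3), from world to camera coordinates, as OpenCV has them. Camera axes: x right, y down, z forward; pixel columns grow to the right and rows downward; lengths in m; the calibration is good to about 2 mm. A picture is of the moment at which its call begins. calibration takes no time and is no camera call.
- order.hand_in(): hands the job in; it is judged then, once.
Trained networks look in the newest picture that a camera, given by its name, has taken for a name from the list of things; names that differ only in an ending like _2 or _b are one class to them, and where a whole thing is asked for, a point or a joint stands for the part that bears it (a point fixed in the world has none). Each returns a list of dicts, best first, with "conf" (0 to 1); they miss things now and then, are a little off and sometimes report something else, mostly with a low value. They report only what shows in the picture. A call takes as long as a camera call. They do not tell look-alikes from the thing itself.
- outline_of(target, camera): "region" (420x560 bool, what is visible of it) and "bbox" ([centre column, centre row, width, height] in pixels, round what is visible of it).
The state is a dict: "time_s": time; "q": joint angles; "dq": joint speeds; "joint_efforts": joint torques, N m; "eef_pos": TCP position; "eef_rot": TCP orientation; "wrist_force": force on the tool from outside, world axes, zero at the start; "torque": the same for the moment, N m; "opening": opening from 0.0 (shut) to 1.0 (fully open); "grasp_force": force on a finger pad.
Only numpy, scipy, OpenCV 4.12 (cv2) and the standard library are available. Lean on these libraries where they do the work, as an engineer would, in place of code of your own. Each camera call takes 0.05 s, during which the arm holds its last target. There are 200 camera calls.

### The job

Do the morning check of the well counter: take the sprung tongs from their rack, reach down the narrow bore of the storage pot, squeeze them on the stem of the check source and draw it out of its spring clip. Lower it upright into the counter's well until you feel it stand on the platform, only then let it go (no dropping, no hard pressing), and stand the tongs back in their rack. Never touch the source with the fingers, never crush it, and do not disturb the other things.

Things in the scene. Friction and masses are not known exactly. Their poses are not given: they have to be found in the camera images.
- tongs: Steel sprung tongs like big tweezers, 128 mm long, 48 g, upright in the rack, bow up. Origin midway between the jaws at their lower ends; z runs up to the bow, the arms lie at +y and -y and close along y; 9 mm wide in x. Flat jaws 10 mm wide, 14 mm high (z 0 to 14), 3 mm thick: at rest 30 mm apart inside, 36 outside, too wide for either bore; half squeezed 20 inside, 26 outside.
- tongs_grip (a point): Point on the tongs' axis 86 mm above the jaws' lower ends, for the middle of the finger pads; bow top 42 mm above it. Black grip plates 14 mm wide (x), z 67 to 90 mm: 31 mm over both at rest, 27.5 at half squeeze, 24 with jaws closed on a 10 mm stem. Spring at the plates: 5 N a side at half squeeze, 10 N when closed; of finger force beyond it 0.38 reaches each jaw. Axes as the tongs.
- tongs_left (a joint): Turn of the tongs' +y arm about its hinge (122 mm above the tongs' origin, 6 mm off their axis): 0 at rest, grows as it is squeezed, 0.043 rad at half squeeze, 0.085 rad with the jaws parallel and 10 mm apart.
- tongs_right (a joint): The same for the arm at the tongs' -y side.
- source: Sealed check source, bare steel, about 35 g: round foot 18 mm across and 10 mm high, on it a round stem 10 mm across and 18 mm high. Origin at the centre of its underside, z up. Stands on the pot's floor, its foot between two spring leaves (8 mm high) that hold it with about 3 N against pulling. More than about 20 N from a jaw crushes it; do not press it on the platform with over 10 N.
- pot: Grey cylindrical shield pot, 67 mm across and 74 mm high, heavy and fast on the table; bore 34 mm across and 62 mm deep (its floor is 12 mm above the underside). Origin at the centre of the underside, z up.
- pot_mouth (a point): centre of the pot's bore at the level of its rim, 74 mm above the table
- counter: Well counter: white flat housing 120 x 110 x 37 mm with a round white shield 84 mm across on it, top at 106 mm; fast on the table. In the shield's middle an open well 36 mm across. Inside is a flat platform with a stiff rubber cushion (gives 2 mm under 10 N), 38 to 62 mm below the rim: it is set anew each day and its height is not reported. Origin at the centre of the underside, z up.
- well_mouth (a point): centre of the counter's well at the level of its rim, 106 mm above the table
- rack: White block, 36 (x) x 60 (y) x 62 mm high on a foot 56 x 80 mm, fast on the table, with one upright slot 15 mm (x) by 41 mm (y) and 54 mm deep (floor 8 mm above the table) in which the tongs stand, their y along the slot's. Origin at the centre of the underside, z up.
- vial_4: Small clear glass vial, 26 mm across, 49 mm high, standing; bystander. Origin at the centre of the underside.
- dosing_cup: Clear dosing cup, 40 mm across, 36 mm high, standing; bystander. Origin at the centre of the underside.
- stamp: Rubber stamp with a black knob handle, 23 x 50 x 52 mm, standing; bystander. Origin at the centre of the underside.
Not all that is in view belongs to the job. What is shaped like the pot but green is not meant.

How it is judged:
By the outcome, as a careful person would: the job done as asked, in the order asked, and still so for the second after the job is handed in, with the robot touching nothing.
It also fails if it takes over 69 s, if anything falls off the work surface, if the arm or the gripper's body presses on something with over 40 N, if the wrist force passes 120 N, or if a joint passes its speed limit or range.

## Working session

There is one attempt and no reset: what is moved stays moved. The work goes in short steps, Python scripts to look and compute and a tool call to move; the robot and the scene stay as the last step left them, time stands still between calls to the robot, and variables do not carry over. Pictures are saved under pics/ and viewed, at most 10 in all, crops included, and the job is handed in when it is done.

Besides the shell and the picture viewer there is one more tool, called in YAML: its name, and indented under it one key for each argument. move_arm: Moves the arm, as the interface text tells. Its arguments: {"type":"object","properties":{"series":{"type":"array","items":{"type":"array","items":{"type":"array","items":{"type":"number"}}}}},"required":["series"]}

```bash
mkdir -p pics; ls; cat > h.py <<'E'
import numpy as np, cv2
from bench import ctrl, camera, calibration, order, outline_of
def cal(n):
    c=calibration(n); K=np.array(c["intrinsics"],float); R=cv2.Rodrigues(np.array(c["rvec"],float))[0]; t=np.array(c["tvec"],float).ravel()
    return K,R,t
def cloud(n,d):
    K,R,t=cal(n); v,u=np.mgrid[:d.shape[0],:d.shape[1]]
    P=np.stack([(u-K[0,2])/K[0,0]*d,(v-K[1,2])/K[1,1]*d,d],-1)
    return (P-t)@R
def proj(n,p):
    K,R,t=cal(n); q=(np.atleast_2d(p)@R.T+t)@K.T; return q[:,:2]/q[:,2:]
E
python3 - <<'E'
from h import *
for n in ("scene","top"):
    im,d=camera(n); cv2.imwrite(f"pics/{n}0.png",im); np.save(f"/tmp/{n}0.npy",d); P=cloud(n,d)
    K,R,t=cal(n); print(n,"cam at",-R.T@t, K[0,0])
    for w in ("tongs","source","pot","counter","rack","vial_4","dosing_cup","stamp"):
        for o in outline_of(w,n)[:3]:
            m=o["region"]&(d>0); 
            q=P[m]
            print(w,round(o["conf"],2),np.round(o["bbox"]),np.round(np.median(q,0),3) if len(q) else "", np.round(np.percentile(q,[2,98],axis=0),3).tolist() if len(q) else "")
print(ctrl.get_obs())
E
```

```text
pics
scene cam at [-0.03012638 -0.71568021  0.52696743] 406.5324282115824
tongs 0.66 [295. 199.  12.  34.] [0.463 0.028 0.094] [[0.455, 0.015, -0.652], [1.426, 1.517, 0.137]]
pot 0.6 [308. 269.  37.  46.] [ 0.361 -0.183  0.054] [[0.341, -0.197, 0.002], [0.399, -0.136, 0.077]]
pot 0.6 [233. 222.  19.  18.] [0.339 0.123 0.015] [[0.317, 0.118, 0.002], [0.366, 0.168, 0.052]]
pot 0.56 [364. 304.  42.  54.] [ 0.389 -0.315  0.057] [[0.372, -0.332, 0.006], [0.429, -0.277, 0.077]]
counter 0.79 [240. 184.  47.  45.] [0.415 0.238 0.047] [[0.368, 0.213, 0.011], [0.477, 0.315, 0.109]]
rack 0.94 [296. 226.  29.  31.] [0.449 0.006 0.033] [[0.436, -0.008, 0.006], [0.477, 0.06, 0.064]]
vial_4 0.71 [276. 209.   7.  19.] [0.461 0.119 0.027] [[0.453, 0.114, 0.006], [0.471, 0.129, 0.049]]
vial_4 0.3 [296. 200.   5.  27.] [0.462 0.019 0.098] [[0.455, 0.014, -0.544], [1.199, 1.124, 0.129]]
dosing_cup 0.69 [335. 260.  16.  23.] [ 0.457 -0.136  0.026] [[0.44, -0.149, 0.003], [0.478, -0.114, 0.038]]
stamp 0.77 [233. 218.  17.  22.] [0.338 0.123 0.015] [[0.317, 0.118, 0.003], [0.365, 0.138, 0.052]]
top cam at 
[... 1165 characters left out ...]
1, 0.054]]
{'time_s': 0.9, 'q': array([ 9.06684111e-01,  1.80799242e-01,  1.60702352e+00, -1.41951886e-05,
        1.35378440e+00, -2.06313331e-01]), 'dq': array([ 0.00123165,  0.00164029, -0.00077591,  0.00018529, -0.00246411,
        0.00175934]), 'joint_efforts': array([-1.27797197e-03, -4.44846153e+01, -3.51677549e+01, -3.05950325e-04,
        7.32385543e-04, -1.27263525e-05]), 'eef_pos': array([0.25413461, 0.51579818, 0.2312775 ]), 'eef_rot': array([ 3.22663289e-06,  2.26904321e-01,  9.73917054e-01, -9.50007408e-06]), 'wrist_force': array([-0.56766985,  0.24277021,  0.03325856]), 'torque': array([ 0.03151863, -0.00028265, -0.04166399]), 'grasp_force': 0.0, 'opening': 0.9988268176693638}
```

```bash
python3 - <<'E'
import cv2,numpy as np
t=cv2.imread("pics/top0.png");s=cv2.imread("pics/scene0.png")
a=cv2.resize(t[150:270,120:440],(800,300),interpolation=cv2.INTER_CUBIC)
b=cv2.resize(s[150:340,200:420],(347,300),interpolation=cv2.INTER_CUBIC)
c=np.zeros((600,800,3),np.uint8);c[:300]=a;c[300:,:347]=b;c[300:,360:760]=cv2.resize(s,(400,300))
cv2.imwrite("pics/comp0.png",c)
E
```

```text
(no output)
```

View pics/comp0.png

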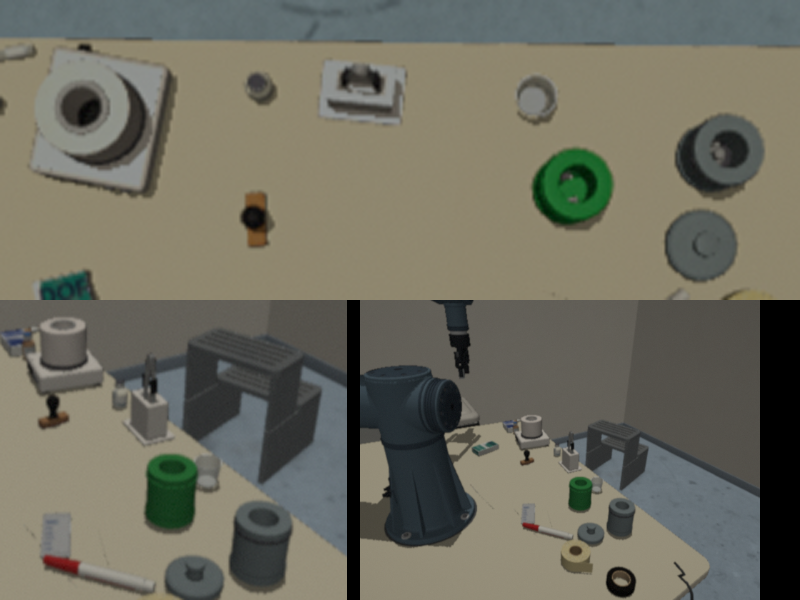

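Named by top-view pixels: grey pot at (408,211) and green pot at (348,226). The grey one fits the description; the green one is explicitly excluded. The enlarged view confirms this. The rest is well counter at (160,197), rack with tongs at (265,187), and vial, cup and stamp to the sides. Next I get precise geometry.

```bash
cat > m.py <<'E'
from h import *
from scipy.optimize import least_squares
def circ(n,d,c,z,Rout,Rin,tol=.006):
    """fit an annulus to the rim points at height z around c"""
    P=cloud(n,d).reshape(-1,3)
    m=(abs(P[:,2]-z)<tol)&(np.hypot(*(P[:,:2]-c).T)<Rout+.02)
    q=P[m]
    def f(x):
        r=np.hypot(q[:,0]-x[0],q[:,1]-x[1]); return np.maximum(r-Rout,0)+np.maximum(Rin-r,0)
    x=least_squares(f,c,method="lm").x
    # area centroid as a cross-check
    return x,q[:,:2].mean(0),np.median(q[:,2]),len(q)
E
python3 - <<'E'
from m import *
d=np.load("/tmp/top0.npy"); ds=np.load("/tmp/scene0.npy")
for nm,c,z,Ro,Ri in (("pot",(.405,-.293),.074,.0335,.017),("well",(.435,.275),.106,.042,.018)):
    for n,dd in (("top",d),("scene",ds)): print(nm,n,circ(n,dd,np.array(c),z,Ro,Ri))
P=cloud("top",d).reshape(-1,3)
x=circ("top",d,np.array((.435,.275)),.106,.042,.018)[0]
m=np.hypot(*(P[:,:2]-x).T)<.0165; print("well inside",np.round(np.c_[P[m][:,:2]-x,P[m][:,2]][np.argsort(P[m][:,2])]*1000).astype(int).tolist())
x=circ("top",d,np.array((.405,-.293)),.074,.0335,.017)[0]
m=np.hypot(*(P[:,:2]-x).T)<.0165; print("pot inside",np.round(np.c_[P[m][:,:2]-x,P[m][:,2]][np.argsort(P[m][:,2])]*1000).astype(int).tolist())
for n,dd in (("top",d),("scene",ds)):
    P=cloud(n,dd).reshape(-1,3)
    m=(abs(P[:,2]-.062)<.006)&(abs(P[:,0]-.46)<.04)&(abs(P[:,1]-.03)<.055)
    q=P[m]; r=cv2.minAreaRect((q[:,:2]*1000).astype(np.float32)); print(n,"rack top",r,len(q),np.median(q[:,2]))
    m=(P[:,2]<.014)&(P[:,2]>.004)&(abs(P[:,0]-.46)<.05)&(abs(P[:,1]-.03)<.055)
    q=P[m]; print(" foot",cv2.minAreaRect((q[:,:2]*1000).astype(np.float32)),len(q))
    m=(P[:,2]>.072)&(P[:,2]<.14)&(abs(P[:,0]-.46)<.05)&(abs(P[:,1]-.03)<.055)
    q=P[m]; q=q[np.argsort(-q[:,2])];print(" tongs",np.round(q*1000).astype(int).tolist()[:60])
E
```

```text
pot top (array([ 0.40650543, -0.29654081]), array([ 0.40601268, -0.2961052 ]), np.float64(0.07387836029028276), 463)
pot scene (array([ 0.40422835, -0.30076061]), array([ 0.40138531, -0.30367345]), np.float64(0.07543691435982026), 613)
well top (array([0.4335396 , 0.27695765]), array([0.43278294, 0.27625   ]), np.float64(0.10640128993943858), 943)
well scene (array([0.43198122, 0.27239825]), array([0.4281997, 0.2655913]), np.float64(0.10762612281772749), 308)
well inside [[0, 15, 41], [10, 2, 41], [5, 6, 41], [7, 13, 41], [12, -1, 42], [10, 8, 42], [-4, 10, 42], [-7, 5, 43], [0, 3, 43], [-2, 3, 43], [-2, 8, 43], [12, 10, 43], [9, 10, 44], [14, -1, 44], [-5, 12, 44], [9, -1, 45], [0, 10, 45], [2, 14, 45], [9, 12, 45], [0, 5, 45], [-5, 14, 45], [0, 12, 45], [-2, 5, 45], [-5, 3, 45], [7, 5, 45], [9, 5, 45], [4, 10, 45], [14, 3, 45], [4, 1, 46], [14, -4, 46], [5, -2, 46], [2, 0, 46], [-3, 14, 46], [4, 12, 46], [4, 3, 46], [4, 14, 46], [7, 1, 46], [0, -2, 46], [4, -4, 46], [2, 7, 46], [14, 5, 46], [4, 7, 46], [0, 16, 47], [2, -2, 47], [0, 0, 47], [7, -2, 47], [16, -2, 47], [9, 3, 47], [7,
[... 3072 characters left out ...]
3, 26, 130], [463, 39, 130], [465, 25, 130], [468, 25, 130], [459, 24, 129], [463, 35, 129], [461, 23, 129], [462, 38, 128], [466, 23, 128], [464, 24, 128], [458, 23, 127], [461, 23, 127], [459, 38, 126], [464, 37, 125], [463, 39, 125], [467, 23, 125], [466, 26, 124], [465, 20, 124], [459, 38, 124], [464, 22, 123], [460, 25, 123], [464, 37, 123], [463, 39, 122], [458, 22, 122], [460, 21, 122], [463, 27, 122], [462, 37, 121], [465, 24, 120], [465, 38, 120], [467, 24, 119], [458, 23, 119], [461, 41, 119], [461, 22, 119], [463, 21, 119], [466, 21, 118], [458, 22, 117], [461, 41, 117], [464, 40, 116], [459, 37, 116], [461, 23, 116], [467, 40, 116], [466, 21, 116], [462, 37, 115], [464, 23, 115]]
```

```bash
cat >> h.py <<'E'
def plan(p,yaw=None):
    """tool-frame shift (mm) and turn to bring the TCP to p with tool y at world angle yaw (deg)"""
    s=ctrl.get_obs(); w,x,y,z=s["eef_rot"]
    from scipy.spatial.transform import Rotation as Ro
    R=Ro.from_quat([x,y,z,w]).as_matrix(); d=R.T@(np.array(p)-s["eef_pos"])*1000
    a=np.degrees(np.arctan2(R[1,1],R[0,1]))
    t=0 if yaw is None else -np.radians((yaw-a+180)%360-180)
    print("t",round(s["time_s"],2),"tcp",np.round(s["eef_pos"],4),"yawy",round(a,2),"tilt",np.round(R[:,2],4),"F",np.round(s["wrist_force"],2),"open",round(s["opening"],3),"gf",round(s["grasp_force"],1))
    print("shift",np.round(d,1),"turn",round(t,4))
E
python3 - <<'E'
from h import *
plan((.4638,.0322,.2),84.9)
E
```

```text
t 0.9 tcp [0.2541 0.5158 0.2313] yawy 63.77 tilt [ 0. -0. -1.] F [-0.57  0.24  0.03] open 0.999 gf 0.0
shift [-401.8 -341.1   31.3] turn -0.3688
```

move_arm:
  series:
    - [[0.6, -30, -26, 2, -0.1], [0.6, -62, -52, 4, -0.2], [0.6, -94, -80, 7, -0.3], [0.6, -126, -107, 10, -0.369], [0.6, -158, -134, 12, -0.369], [0.6, -190, -161, 15, -0.369], [0.6, -221, -188, 17, -0.369], [0.6, -252, -214, 20, -0.369], [0.6, -284, -241, 22, -0.369], [0.6, -315, -268, 24, -0.369]]

```text
time_s: 1.73
eef_pos: [0.4187, 0.1343, 0.2076]
eef_rot: [0.001, 0.044, 0.999, 0.0]
wrist_force: [0.7, 0.2, -0.2]
opening: 0.599
grasp_force: 0.0
```

```bash
python3 - <<'E'
from h import *
plan((.4638,.0322,.2),84.9)
E
```

```text
t 1.73 tcp [0.4187 0.1343 0.2076] yawy 84.92 tilt [ 1.1e-03  1.0e-04 -1.0e+00] F [ 0.71  0.19 -0.22] open 0.599 gf 0.0
shift [-53.9 -97.7   7.6] turn 0.0004
```

move_arm:
  series:
    - [[0.6, -20, -35, 2, 0], [0.6, -40, -70, 5, 0], [0.6, -53, -97, 7, 0], [0.6, -54, -99, 7, 0], [0.6, -54, -99, 7, 0], [0.6, -54, -99, 7, 0], [0.6, -54, -99, 7, 0], [0.6, -54, -99, 7, 0], [0.6, -54, -99, 7, 0], [0.6, -54, -99, 7, 0]]

```text
time_s: 2.57
eef_pos: [0.4631, 0.0337, 0.2004]
eef_rot: [0.0, 0.044, 0.999, -0.0]
wrist_force: [-0.1, -0.5, -0.2]
opening: 0.602
grasp_force: 0.0
```

```bash
python3 - <<'E'
from h import *
plan((.4638,.0322,.2),84.9)
c=[]
for n in ("scene","top"):
    im,d=camera(n); np.save(f"/tmp/{n}1.npy",d); P=cloud(n,d).reshape(-1,3)
    m=(abs(P[:,0]-.464)<.06)&(abs(P[:,1]-.032)<.08)
    for lo,hi in ((.19,.21),(.21,.23),(.23,.25)):
        q=P[m&(P[:,2]>lo)&(P[:,2]<hi)]
        if len(q): print(n,lo,len(q),np.round(np.percentile(q,[3,50,97],axis=0)*1000).tolist())
    u,v=proj(n,[.464,.032,.17])[0]; u,v=int(u),int(v)
    c.append(cv2.resize(im[v-50:v+50,u-45:u+45],(390,433),interpolation=cv2.INTER_CUBIC)); print(n,u,v)
cv2.imwrite("pics/c1.png",np.hstack(c))
E
```

```text
t 2.57 tcp [0.4631 0.0337 0.2004] yawy 85.01 tilt [ 3.e-04 -0.e+00 -1.e+00] F [-0.06 -0.55 -0.24] open 0.602 gf 0.0
shift [-0.8 -1.4  0.4] turn 0.0019
scene 0.19 29 [[448.0, -1.0, 206.0], [460.0, 3.0, 208.0], [473.0, 59.0, 210.0]]
scene 0.21 159 [[448.0, -8.0, 211.0], [457.0, 56.0, 220.0], [474.0, 64.0, 229.0]]
scene 0.23 158 [[448.0, -9.0, 231.0], [458.0, 55.0, 240.0], [473.0, 65.0, 249.0]]
scene 295 170
top 0.21 9 [[449.0, 5.0, 212.0], [450.0, 9.0, 219.0], [455.0, 66.0, 227.0]]
top 0.23 7 [[448.0, -0.0, 246.0], [453.0, 70.0, 248.0], [456.0, 74.0, 250.0]]
top 264 174
```

View pics/c1.png

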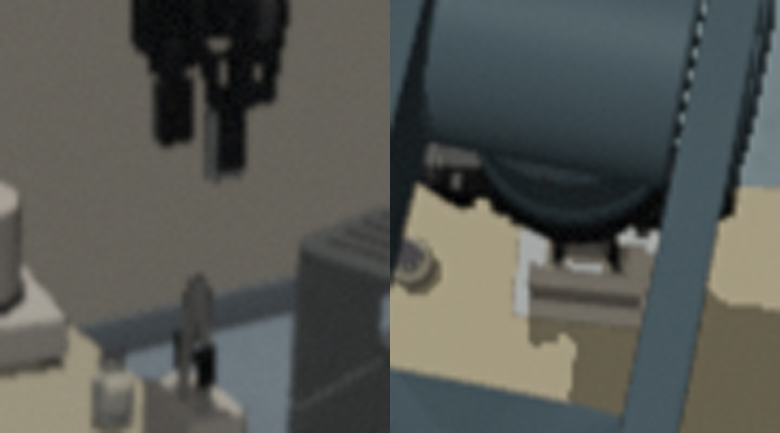

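Left view: the gripper is above the tongs, with its fingers straddling them. Tongs bow is at about (198,285) in the crop. Comparing the known finger positions with the cloud shows the scene camera biased by about (-2,-3) mm, so I trust the top camera. Now I descend.

move_arm:
  series:
    - [[0.6, -1.5, 0, 25, 0], [0.6, -1.5, 0, 55, 0], [0.6, -1.5, 0, 80, 0], [0.6, -1.5, 0, 100, 0], [0.6, -1.5, 0, 115, 0], [0.6, -1.5, 0, 125, 0], [0.6, -1.5, 0, 125, 0], [0.5, -1.5, 0, 125, 0], [0.45, -1.5, 0, 125, 0], [0.4, -1.5, 0, 125, 0]]

```text
time_s: 3.5
eef_pos: [0.4658, 0.0325, 0.0765]
eef_rot: [0.001, 0.044, 0.999, -0.0]
wrist_force: [0.8, -0.0, -0.2]
opening: 0.401
grasp_force: 0.0
```

move_arm:
  series:
    - [[0.38, 0, 0, 0, 0], [0.37, 0, 0, 0, 0], [0.36, 0, 0, 0, 0], [0.35, 0, 0, 0, 0], [0.34, 0, 0, 0, 0], [0.33, 0, 0, 0, 0], [0.325, 0, 0, 0, 0], [0.324, 0, 0, 0, 0], [0.324, 0, 0, 0, 0], [0.324, 0, 0, 0, 0]]

```text
time_s: 4.33
eef_pos: [0.4661, 0.0324, 0.0766]
eef_rot: [0.001, 0.044, 0.999, -0.0]
wrist_force: [0.4, 0.1, 7.3]
opening: 0.324
grasp_force: 8.3
```

```bash
python3 - <<'E'
from h import *
plan((.4645,.0336,.165),85)
E
```

```text
t 4.33 tcp [0.4661 0.0324 0.0766] yawy 84.91 tilt [ 3.e-03 -6.e-04 -1.e+00] F [0.44 0.08 7.33] open 0.324 gf 8.3
shift [  1.5   1.  -88.4] turn -0.0015
```

move_arm:
  series:
    - [[0.324, 0, 0, -2, 0], [0.324, 0, 0, -5, 0], [0.324, 0, 0, -10, 0], [0.324, 0, 0, -20, 0], [0.324, 0, 0, -35, 0], [0.324, 0, 0, -55, 0], [0.324, 0, 0, -80, 0], [0.324, 0, 0, -105, 0], [0.324, 0, 0, -115, 0], [0.324, 0, 0, -115, 0]]

```text
time_s: 5.17
eef_pos: [0.4667, 0.0324, 0.1935]
eef_rot: [0.003, 0.044, 0.999, -0.0]
wrist_force: [0.6, -0.2, -0.2]
opening: 0.324
grasp_force: 4.5
```

```bash
python3 - <<'E'
from h import *
plan((.4058,-.2968,.19),85)
c=[]
for n in ("scene","top"):
    im,d=camera(n); np.save(f"/tmp/{n}2.npy",d); P=cloud(n,d).reshape(-1,3)
    m=(abs(P[:,0]-.464)<.06)&(abs(P[:,1]-.032)<.05)&(P[:,2]>.09)
    if n=="scene":
        for lo in range(100,190,8):
            q=P[m&(P[:,2]>lo/1e3)&(P[:,2]<(lo+8)/1e3)]
            if len(q): print(n,lo,len(q),np.round(np.percentile(q,[3,50,97],axis=0)*1000).tolist())
    u,v=proj(n,[.464,.032,.15])[0]; u,v=int(u),int(v)
    c.append(cv2.resize(im[v-45:v+45,u-40:u+40],(400,450),interpolation=cv2.INTER_CUBIC)); print(n,u,v)
cv2.imwrite("pics/c2.png",np.hstack(c))
E
```

```text
t 5.17 tcp [0.4667 0.0324 0.1935] yawy 84.92 tilt [ 0.0061 -0.0011 -1.    ] F [ 0.6  -0.23 -0.24] open 0.324 gf 4.5
shift [  31.5 -333.3    3.5] turn -0.0014
scene 124 16 [[459.0, 17.0, 127.0], [464.0, 20.0, 129.0], [469.0, 42.0, 132.0]]
scene 132 24 [[458.0, 17.0, 132.0], [464.0, 39.0, 136.0], [470.0, 43.0, 140.0]]
scene 140 24 [[459.0, 16.0, 141.0], [464.0, 40.0, 144.0], [469.0, 44.0, 147.0]]
scene 148 18 [[460.0, 18.0, 149.0], [465.0, 40.0, 151.0], [469.0, 44.0, 155.0]]
scene 156 21 [[459.0, 16.0, 157.0], [464.0, 21.0, 160.0], [469.0, 43.0, 163.0]]
scene 164 17 [[459.0, 18.0, 165.0], [464.0, 37.0, 168.0], [469.0, 43.0, 172.0]]
scene 172 20 [[459.0, 16.0, 172.0], [463.0, 21.0, 176.0], [468.0, 43.0, 179.0]]
scene 180 17 [[458.0, 17.0, 180.0], [463.0, 40.0, 184.0], [468.0, 41.0, 186.0]]
scene 188 21 [[458.0, 16.0, 189.0], [464.0, 38.0, 191.0], [467.0, 41.0, 196.0]]
scene 295 178
top 264 176
```

View pics/c2.png

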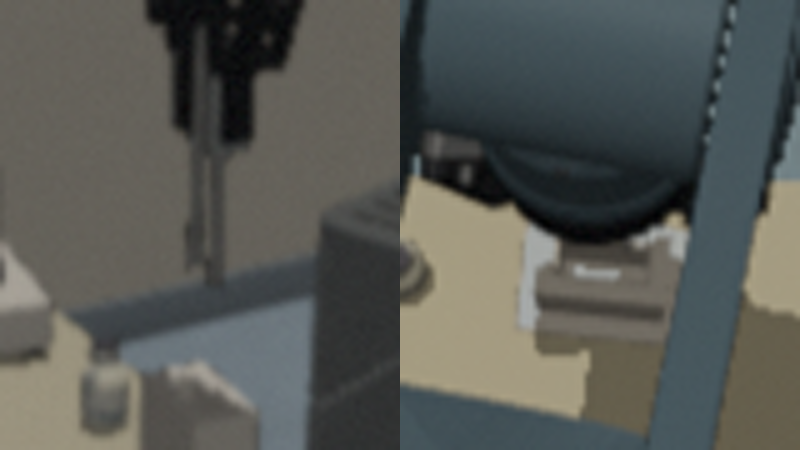

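The tongs are held at half squeeze: the jaws span about 26 mm in y, and their lower ends are at z≈0.126 (crop pixels ~(190,270) and (215,280)). Now to the pot.

move_arm:
  series:
    - [[0.324, 1, -10, 0, 0], [0.324, 3, -30, 1, 0], [0.324, 5, -60, 2, 0], [0.324, 8, -95, 3, 0], [0.324, 12, -130, 4, 0], [0.324, 16, -165, 5, 0], [0.324, 20, -200, 6, 0], [0.324, 23, -235, 7, 0], [0.324, 26, -270, 8, 0], [0.324, 29, -300, 10, 0]]

```text
time_s: 6.1
eef_pos: [0.4074, -0.2657, 0.1786]
eef_rot: [-0.001, 0.045, 0.999, 0.001]
wrist_force: [0.5, -0.1, -0.2]
opening: 0.325
grasp_force: 4.5
```

```bash
python3 - <<'E'
from h import *
plan((.4063,-.2975,.165),85)
E
```

```text
t 6.1 tcp [ 0.4074 -0.2657  0.1786] yawy 84.86 tilt [-0.002   0.0015 -1.    ] F [ 0.46 -0.1  -0.18] open 0.325 gf 4.5
shift [ -1.8 -31.8  13.6] turn -0.0025
```

move_arm:
  series:
    - [[0.324, -1, -15, 5, 0], [0.324, -1, -27, 10, 0], [0.324, -1.5, -31, 13, 0], [0.324, -1.5, -31, 14, 0], [0.324, -1.5, -31, 14, 0], [0.324, -1.5, -31, 14, 0], [0.324, -1.5, -31, 14, 0], [0.324, -1.5, -31, 14, 0], [0.324, -1.5, -31, 14, 0], [0.324, -1.5, -31, 14, 0]]

```text
time_s: 6.93
eef_pos: [0.4082, -0.2943, 0.1666]
eef_rot: [0.0, 0.044, 0.999, -0.0]
wrist_force: [-0.4, 0.4, -0.5]
opening: 0.32
grasp_force: 4.5
```

```bash
python3 - <<'E'
from m import *
plan((.4063,-.2975,.152),85)
c=[]
for n in ("scene","top"):
    im,d=camera(n); np.save(f"/tmp/{n}3.npy",d); P=cloud(n,d).reshape(-1,3)
    m=(abs(P[:,0]-.406)<.06)&(abs(P[:,1]+.297)<.05)
    for lo in range(92,160,8):
        q=P[m&(P[:,2]>lo/1e3)&(P[:,2]<(lo+8)/1e3)]
        if len(q): print(n,lo,len(q),np.round(np.percentile(q,[3,50,97],axis=0)*1000,1).tolist())
    print(circ(n,d,np.array((.405,-.299)),.074,.0335,.017,.005))
    u,v=proj(n,[.406,-.298,.09])[0]; u,v=int(u),int(v)
    c.append(cv2.resize(im[v-45:v+45,u-40:u+40],(400,450),interpolation=cv2.INTER_CUBIC)); print(n,u,v)
cv2.imwrite("pics/c3.png",np.hstack(c))
E
```

```text
t 6.93 tcp [ 0.4082 -0.2943  0.1666] yawy 84.95 tilt [ 3.e-04 -4.e-04 -1.e+00] F [-0.44  0.36 -0.53] open 0.32 gf 4.5
shift [ 1.7 -3.3 14.6] turn -0.0009
scene 92 2 [[404.9, -306.5, 99.3], [406.4, -296.2, 99.3], [407.9, -285.8, 99.4]]
scene 100 38 [[399.5, -309.0, 100.5], [405.2, -306.3, 104.0], [411.8, -283.7, 107.4]]
scene 108 41 [[399.9, -308.8, 108.1], [404.2, -287.5, 112.2], [410.3, -284.4, 115.5]]
scene 116 26 [[401.4, -309.6, 117.1], [404.9, -306.9, 120.3], [409.2, -284.4, 123.9]]
scene 124 33 [[400.2, -308.8, 124.2], [404.6, -305.9, 127.3], [410.3, -283.7, 131.8]]
scene 132 32 [[400.9, -308.6, 132.3], [405.3, -286.8, 135.8], [409.7, -284.3, 139.9]]
scene 140 34 [[400.8, -308.6, 140.3], [404.4, -306.7, 144.1], [409.7, -284.2, 147.9]]
scene 148 30 [[401.2, -308.1, 148.3], [405.5, -287.2, 151.7], [409.2, -284.4, 155.1]]
scene 156 34 [[400.9, -308.0, 156.2], [404.5, -287.7, 160.0], [411.2, -284.6, 163.5]]
(array([ 0.40422002, -0.30053843]), array([ 0.4015163 , -0.30352595]), np.float64(0.07530437804150958), 583)
scene 367 279Traceback (most recent call last):
  File "<stdin>", line 10, in <module>
  File "m.py", line 10, in circ
    x=least_squares(f,c,method="lm").x
      ~~~~~~~~~~~~~^^^^^^^^^^^^^^^^^
    return func(*args, **kwargs)
    raise ValueError("Method 'lm' doesn't work when the number of "
                     "residuals is less than the number of variables.")
ValueError: Method 'lm' doesn't work when the number of residuals is less than the number of variables.
```

move_arm:
  series:
    - [[0.324, 1, -3.6, 2, 0], [0.324, 1, -3.6, 5, 0], [0.324, 1, -3.6, 10, 0], [0.324, 1, -3.6, 16, 0], [0.324, 1, -3.6, 22, 0], [0.324, 1, -3.6, 28, 0], [0.324, 1, -3.6, 34, 0], [0.324, 1, -3.6, 40, 0], [0.324, 1, -3.6, 44, 0], [0.324, 1, -3.6, 45, 0]]

```text
time_s: 7.87
eef_pos: [0.4063, -0.2977, 0.1202]
eef_rot: [-0.001, 0.044, 0.999, 0.001]
wrist_force: [-0.2, 0.3, -0.3]
opening: 0.324
grasp_force: 4.5
```

```bash
python3 - <<'E'
from m import *
plan((.4068,-.2978,.0925),85)
n="scene"; im,d=camera(n); P=cloud(n,d).reshape(-1,3)
m=(abs(P[:,0]-.406)<.03)&(abs(P[:,1]+.297)<.03)
q=P[m&(P[:,2]>.088)&(P[:,2]<.12)]; print(np.round(np.percentile(q,[2,50,98],axis=0)*1000,1).tolist())
u,v=proj(n,[.406,-.298,.09])[0]; u,v=int(u),int(v)
cv2.imwrite("pics/c3.png",cv2.resize(im[v-45:v+45,u-45:u+45],(450,450),interpolation=cv2.INTER_CUBIC))
E
```

```text
t 7.87 tcp [ 0.4063 -0.2977  0.1202] yawy 84.91 tilt [-0.0011  0.0012 -1.    ] F [-0.23  0.32 -0.29] open 0.324 gf 4.5
shift [-0.6 -0.1 27.7] turn -0.0015
[[398.5, -311.7, 88.9], [403.0, -291.1, 103.1], [408.5, -287.4, 118.0]]
```

View pics/c3.png

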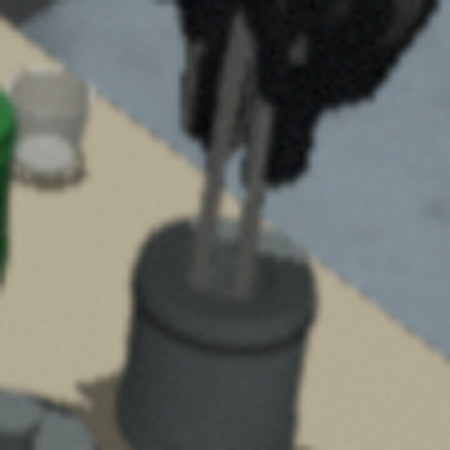

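The jaws are inside the grey pot's bore at (225,290), with no contact force. I go on down slowly.

move_arm:
  series:
    - [[0.324, -0.5, 0, 4, 0], [0.324, -0.5, 0, 8, 0], [0.324, -0.5, 0, 12, 0], [0.324, -0.5, 0, 16, 0], [0.324, -0.5, 0, 19, 0], [0.324, -0.5, 0, 22, 0], [0.324, -0.5, 0, 25, 0], [0.324, -0.5, 0, 27, 0], [0.324, -0.5, 0, 27, 0], [0.324, -0.5, 0, 27, 0]]

```text
time_s: 8.75
eef_pos: [0.4072, -0.2981, 0.0942]
eef_rot: [-0.0, 0.044, 0.999, 0.0]
wrist_force: [0.9, -0.2, -0.2]
opening: 0.327
grasp_force: 4.5
```

```bash
python3 -c "
from h import *
plan((.4068,-.2978,.0925),85)"
```

```text
t 8.75 tcp [ 0.4072 -0.2981  0.0942] yawy 84.91 tilt [-1.e-04  1.e-04 -1.e+00] F [ 0.92 -0.24 -0.17] open 0.327 gf 4.5
shift [0.4 0.3 1.7] turn -0.0016
```

move_arm:
  series:
    - [[0.315, 0, 0, 0, 0], [0.305, 0, 0, 0, 0], [0.298, 0, 0, 0, 0], [0.292, 0, 0, 0, 0], [0.288, 0, 0, 0, 0], [0.284, 0, 0, 0, 0], [0.281, 0, 0, 0, 0], [0.278, 0, 0, 0, 0], [0.278, 0, 0, 0, 0], [0.278, 0, 0, 0, 0]]

```text
time_s: 9.58
eef_pos: [0.4072, -0.2981, 0.0943]
eef_rot: [-0.0, 0.044, 0.999, 0.0]
wrist_force: [-0.4, 0.2, 0.1]
opening: 0.276
grasp_force: 9.6
```

move_arm:
  series:
    - [[0.276, 0, 0, 0, 0], [0.274, 0, 0, 0, 0], [0.272, 0, 0, 0, 0], [0.27, 0, 0, 0, 0], [0.268, 0, 0, 0, 0], [0.266, 0, 0, 0, 0], [0.265, 0, 0, 0, 0], [0.265, 0, 0, 0, 0], [0.265, 0, 0, 0, 0], [0.265, 0, 0, 0, 0]]

```text
time_s: 10.42
eef_pos: [0.4072, -0.2983, 0.0944]
eef_rot: [0.0, 0.044, 0.999, -0.0]
wrist_force: [-0.9, -0.6, 0.6]
opening: 0.274
grasp_force: 25.9
```

move_arm:
  series:
    - [[0.263, 0, 0, 0, 0], [0.262, 0, 0, 0, 0], [0.261, 0, 0, 0, 0], [0.26, 0, 0, 0, 0], [0.259, 0, 0, 0, 0], [0.258, 0, 0, 0, 0], [0.258, 0, 0, 0, 0], [0.258, 0, 0, 0, 0], [0.258, 0, 0, 0, 0], [0.258, 0, 0, 0, 0]]

```text
time_s: 11.25
eef_pos: [0.4073, -0.2982, 0.0944]
eef_rot: [0.0, 0.044, 0.999, -0.0]
wrist_force: [0.4, -0.6, 1.4]
opening: 0.269
grasp_force: 37.4
```

Grip force is 37 N, so about 10 N per jaw. I draw the source up slowly.

move_arm:
  series:
    - [[0.258, 0, 0, -1, 0], [0.258, 0, 0, -2, 0], [0.258, 0, 0, -3, 0], [0.258, 0, 0, -4.5, 0], [0.258, 0, 0, -6, 0], [0.258, 0, 0, -8, 0], [0.258, 0, 0, -10, 0], [0.258, 0, 0, -12, 0], [0.258, 0, 0, -14, 0], [0.258, 0, 0, -16, 0]]

```text
time_s: 12.08
eef_pos: [0.4073, -0.2984, 0.1108]
eef_rot: [0.0, 0.044, 0.999, -0.0]
wrist_force: [-0.1, -0.7, -0.6]
opening: 0.268
grasp_force: 37.3
```

move_arm:
  series:
    - [[0.258, 0, 0, -5, 0], [0.258, 0, 0, -12, 0], [0.258, 0, 0, -20, 0], [0.258, 0, 0, -30, 0], [0.258, 0, 0, -42, 0], [0.258, 0, 0, -55, 0], [0.258, 0, 0, -70, 0], [0.258, 0, 0, -85, 0], [0.258, 0, 0, -98, 0], [0.258, 0, 0, -104, 0]]

```text
time_s: 12.92
eef_pos: [0.408, -0.299, 0.2173]
eef_rot: [0.001, 0.044, 0.999, -0.001]
wrist_force: [0.9, -0.2, -1.4]
opening: 0.262
grasp_force: 37.4
```

```bash
python3 - <<'E'
from m import *
plan((.4335,.276,.212),85)
n="scene"; im,d=camera(n); P=cloud(n,d).reshape(-1,3)
m=(abs(P[:,0]-.406)<.05)&(abs(P[:,1]+.297)<.03)
for lo in range(118,170,4):
    q=P[m&(P[:,2]>lo/1e3)&(P[:,2]<(lo+4)/1e3)]
    if len(q): print(lo,len(q),np.round(np.percentile(q,[3,50,97],axis=0)*1000,1).tolist())
u,v=proj(n,[.406,-.298,.14])[0]; u,v=int(u),int(v)
cv2.imwrite("pics/c4.png",cv2.resize(im[v-45:v+45,u-45:u+45],(450,450),interpolation=cv2.INTER_CUBIC))
E
```

```text
t 12.92 tcp [ 0.408  -0.299   0.2173] yawy 84.92 tilt [ 0.0026 -0.0031 -1.    ] F [ 0.91 -0.23 -1.43] open 0.262 gf 37.4
shift [ 25.5 575.    3.6] turn -0.0015
134 1 [[397.7, -303.5, 137.3], [397.7, -303.5, 137.3], [397.7, -303.5, 137.3]]
138 22 [[397.1, -310.0, 138.1], [399.6, -307.3, 139.8], [410.0, -296.8, 141.9]]
142 22 [[396.9, -310.0, 142.1], [400.5, -307.3, 143.8], [409.6, -296.9, 145.8]]
146 32 [[397.1, -308.9, 146.0], [401.9, -303.3, 146.8], [409.7, -294.4, 149.3]]
150 17 [[400.7, -309.8, 150.4], [401.8, -303.7, 152.2], [408.2, -294.2, 153.8]]
154 23 [[399.4, -309.5, 154.1], [401.9, -302.8, 156.1], [408.8, -294.2, 157.7]]
158 22 [[400.0, -309.2, 158.3], [402.0, -306.9, 159.7], [410.1, -293.0, 161.8]]
162 33 [[400.9, -309.3, 162.1], [403.8, -301.4, 163.8], [409.6, -293.4, 165.8]]
166 18 [[401.5, -309.4, 166.5], [404.5, -301.0, 168.3], [409.8, -292.8, 169.7]]
```

View pics/c4.png

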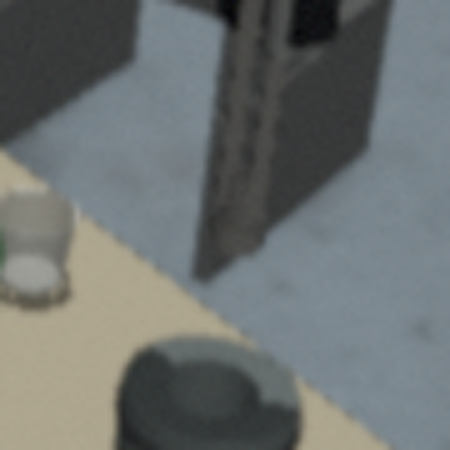

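The source hangs upright in the jaws (foot at crop (240,240)), and the pot's bore is free. Now to the well.

move_arm:
  series:
    - [[0.258, 0, 8, 0, 0], [0.258, 1, 24, 0, 0], [0.258, 3, 46, 0, 0], [0.258, 4, 74, 0, 0], [0.258, 5, 106, 0, 0], [0.258, 6, 140, 0, 0], [0.258, 8, 174, 0, 0], [0.258, 9, 208, 0, 0], [0.258, 11, 242, 0, 0], [0.258, 12, 276, 0, 0]]

```text
time_s: 13.8
eef_pos: [0.4179, -0.0192, 0.2131]
eef_rot: [-0.001, 0.044, 0.999, 0.0]
wrist_force: [0.5, 0.9, -0.5]
opening: 0.265
grasp_force: 37.4
```

move_arm:
  series:
    - [[0.258, 1, 34, 0, 0], [0.258, 3, 68, 0, 0], [0.258, 4, 102, 0, 0], [0.258, 6, 136, 0, 0], [0.258, 7, 170, 0, 0], [0.258, 9, 204, 0, 0], [0.258, 10, 234, 0, 0], [0.258, 11, 260, 0, 0], [0.258, 12, 280, 0, 0], [0.258, 13, 292, 0, 0]]

```text
time_s: 14.63
eef_pos: [0.4304, 0.2723, 0.213]
eef_rot: [-0.001, 0.043, 0.999, -0.0]
wrist_force: [-0.2, -1.0, -0.6]
opening: 0.268
grasp_force: 37.4
```

```bash
python3 -c "
from h import *
plan((.4342,.2755,.207),85)"
```

```text
t 14.63 tcp [0.4304 0.2723 0.213 ] yawy 85.06 tilt [-2.6e-03 -1.0e-04 -1.0e+00] F [-0.23 -1.01 -0.65] open 0.268 gf 37.4
shift [-3.5  3.5  6. ] turn 0.001
```

move_arm:
  series:
    - [[0.258, -2, 1, 3, 0], [0.258, -3, 1.5, 6, 0], [0.258, -3, 1.5, 6, 0], [0.258, -3, 1.5, 6, 0], [0.258, -3, 1.5, 6, 0], [0.258, -3, 1.5, 6, 0], [0.258, -3, 1.5, 6, 0], [0.258, -3, 1.5, 6, 0], [0.258, -3, 1.5, 6, 0], [0.258, -3, 1.5, 6, 0]]

```text
time_s: 15.47
eef_pos: [0.4359, 0.271, 0.2084]
eef_rot: [0.0, 0.044, 0.999, 0.0]
wrist_force: [0.6, 0.3, -0.7]
opening: 0.268
grasp_force: 37.4
```

```bash
python3 - <<'E'
from m import *
plan((.4342,.2755,.15),85)
n="scene"; im,d=camera(n); P=cloud(n,d).reshape(-1,3)
m=(abs(P[:,0]-.433)<.05)&(abs(P[:,1]-.275)<.03)
for lo in range(112,160,6):
    q=P[m&(P[:,2]>lo/1e3)&(P[:,2]<(lo+6)/1e3)]
    if len(q): print(lo,len(q),np.round(np.percentile(q,[3,50,97],axis=0)*1000,1).tolist())
print(circ(n,d,np.array((.432,.2724)),.107,.042,.018))
E
```

```text
t 15.47 tcp [0.4359 0.271  0.2084] yawy 84.9 tilt [ 2.e-04  0.e+00 -1.e+00] F [ 0.59  0.33 -0.72] open 0.268 gf 37.4
shift [ 2.1  4.3 58.4] turn -0.0017
124 2 [[435.8, 263.0, 128.5], [437.3, 263.2, 128.8], [438.9, 263.4, 129.2]]
130 14 [[424.7, 259.2, 130.5], [429.5, 261.9, 133.3], [438.0, 268.5, 135.7]]
136 12 [[426.9, 260.8, 136.1], [431.8, 264.5, 138.1], [439.0, 274.6, 141.6]]
142 10 [[428.3, 260.7, 143.1], [430.0, 264.5, 145.3], [436.6, 275.6, 147.2]]
148 10 [[429.3, 260.7, 148.6], [429.8, 262.2, 150.9], [435.4, 273.8, 153.5]]
154 11 [[429.3, 260.0, 154.7], [431.2, 264.2, 156.8], [435.7, 277.6, 159.4]]
(array([0.43201274, 0.27226775]), array([0.42875849, 0.26618715]), np.float64(0.1076484218721839), 295)
```

move_arm:
  series:
    - [[0.258, 1, 2, 0, 0], [0.258, 1.5, 4, 1, 0], [0.258, 1.5, 4, 5, 0], [0.258, 1.5, 4, 11, 0], [0.258, 1.5, 4, 19, 0], [0.258, 1.5, 4, 28, 0], [0.258, 1.5, 4, 37, 0], [0.258, 1.5, 4, 45, 0], [0.258, 1.5, 4, 51, 0], [0.258, 1.5, 4, 54, 0]]

```text
time_s: 16.35
eef_pos: [0.434, 0.2749, 0.1528]
eef_rot: [-0.001, 0.044, 0.999, -0.0]
wrist_force: [-0.4, -0.9, -1.0]
opening: 0.27
grasp_force: 37.4
```

```bash
python3 -c "
from h import *
plan((.4342,.2755,.1404),85)"
```

```text
t 16.35 tcp [0.434  0.2749 0.1528] yawy 84.91 tilt [-1.9e-03 -6.0e-04 -1.0e+00] F [-0.36 -0.91 -0.97] open 0.27 gf 37.4
shift [-0.2  0.6 12.4] turn -0.0016
```

move_arm:
  series:
    - [[0.258, 0, 0, 1.5, 0], [0.258, 0, 0, 3, 0], [0.258, 0, 0, 4.5, 0], [0.258, 0, 0, 6, 0], [0.258, 0, 0, 7.5, 0], [0.258, 0, 0, 9, 0], [0.258, 0, 0, 10.5, 0], [0.258, 0, 0, 12, 0], [0.258, 0, 0, 12, 0], [0.258, 0, 0, 12, 0]]

```text
time_s: 17.18
eef_pos: [0.4346, 0.2752, 0.1422]
eef_rot: [-0.0, 0.044, 0.999, -0.0]
wrist_force: [-0.6, 0.1, -1.4]
opening: 0.269
grasp_force: 37.4
```

move_arm:
  series:
    - [[0.258, 0, 0, 0.5, 0], [0.258, 0, 0, 1, 0], [0.258, 0, 0, 1.5, 0], [0.258, 0, 0, 2, 0], [0.258, 0, 0, 2.5, 0], [0.258, 0, 0, 3, 0], [0.258, 0, 0, 3.5, 0], [0.258, 0, 0, 4, 0], [0.258, 0, 0, 4, 0], [0.258, 0, 0, 4, 0]]

```text
time_s: 18.02
eef_pos: [0.4346, 0.2752, 0.1383]
eef_rot: [-0.0, 0.044, 0.999, 0.0]
wrist_force: [0.8, -0.6, -0.6]
opening: 0.271
grasp_force: 37.4
```

move_arm:
  series:
    - [[0.258, 0, 0, 0.5, 0], [0.258, 0, 0, 1, 0], [0.258, 0, 0, 1.5, 0], [0.258, 0, 0, 2, 0], [0.258, 0, 0, 2.5, 0], [0.258, 0, 0, 3, 0], [0.258, 0, 0, 3, 0], [0.258, 0, 0, 3, 0], [0.258, 0, 0, 3, 0], [0.258, 0, 0, 3, 0]]

```text
time_s: 18.85
eef_pos: [0.4347, 0.2752, 0.1353]
eef_rot: [0.0, 0.044, 0.999, 0.0]
wrist_force: [0.2, -0.5, -0.9]
opening: 0.268
grasp_force: 37.4
```

move_arm:
  series:
    - [[0.258, 0, 0, 0.5, 0], [0.258, 0, 0, 0.5, 0], [0.258, 0, 0, 1, 0], [0.258, 0, 0, 1, 0], [0.258, 0, 0, 1.5, 0], [0.258, 0, 0, 1.5, 0], [0.258, 0, 0, 1.5, 0], [0.258, 0, 0, 1.5, 0], [0.258, 0, 0, 1.5, 0], [0.258, 0, 0, 1.5, 0]]

```text
time_s: 19.68
eef_pos: [0.4346, 0.2752, 0.1338]
eef_rot: [0.0, 0.044, 0.999, 0.0]
wrist_force: [-0.4, -0.2, -1.1]
opening: 0.268
grasp_force: 37.4
```

move_arm:
  series:
    - [[0.258, 0, 0, 0.5, 0], [0.258, 0, 0, 0.5, 0], [0.258, 0, 0, 1, 0], [0.258, 0, 0, 1, 0], [0.258, 0, 0, 1.5, 0], [0.258, 0, 0, 1.5, 0], [0.258, 0, 0, 1.5, 0], [0.258, 0, 0, 1.5, 0], [0.258, 0, 0, 1.5, 0], [0.258, 0, 0, 1.5, 0]]

```text
time_s: 20.52
eef_pos: [0.4346, 0.2752, 0.1323]
eef_rot: [0.0, 0.044, 0.999, 0.0]
wrist_force: [-0.8, -0.5, -1.4]
opening: 0.263
grasp_force: 37.4
```

move_arm:
  series:
    - [[0.258, 0, 0, 0.5, 0], [0.258, 0, 0, 0.5, 0], [0.258, 0, 0, 1, 0], [0.258, 0, 0, 1, 0], [0.258, 0, 0, 1.5, 0], [0.258, 0, 0, 1.5, 0], [0.258, 0, 0, 1.5, 0], [0.258, 0, 0, 1.5, 0], [0.258, 0, 0, 1.5, 0], [0.258, 0, 0, 1.5, 0]]

```text
time_s: 21.35
eef_pos: [0.4347, 0.2752, 0.1308]
eef_rot: [0.0, 0.044, 0.999, 0.0]
wrist_force: [0.1, -0.6, -0.6]
opening: 0.27
grasp_force: 37.4
```

move_arm:
  series:
    - [[0.258, 0, 0, 0.5, 0], [0.258, 0, 0, 0.5, 0], [0.258, 0, 0, 1, 0], [0.258, 0, 0, 1, 0], [0.258, 0, 0, 1.2, 0], [0.258, 0, 0, 1.2, 0], [0.258, 0, 0, 1.2, 0], [0.258, 0, 0, 1.2, 0], [0.258, 0, 0, 1.2, 0], [0.258, 0, 0, 1.2, 0]]

```text
time_s: 22.18
eef_pos: [0.4347, 0.2752, 0.1296]
eef_rot: [0.0, 0.044, 0.999, 0.0]
wrist_force: [0.4, -0.5, -1.4]
opening: 0.267
grasp_force: 37.4
```

move_arm:
  series:
    - [[0.258, 0, 0, 0.5, 0], [0.258, 0, 0, 0.5, 0], [0.258, 0, 0, 1, 0], [0.258, 0, 0, 1, 0], [0.258, 0, 0, 1.2, 0], [0.258, 0, 0, 1.2, 0], [0.258, 0, 0, 1.2, 0], [0.258, 0, 0, 1.2, 0], [0.258, 0, 0, 1.2, 0], [0.258, 0, 0, 1.2, 0]]

```text
time_s: 23.02
eef_pos: [0.4347, 0.2752, 0.1284]
eef_rot: [0.0, 0.044, 0.999, 0.0]
wrist_force: [-0.2, 0.0, -0.6]
opening: 0.267
grasp_force: 37.4
```

move_arm:
  series:
    - [[0.258, 0, 0, 0.5, 0], [0.258, 0, 0, 0.5, 0], [0.258, 0, 0, 1, 0], [0.258, 0, 0, 1, 0], [0.258, 0, 0, 1.2, 0], [0.258, 0, 0, 1.2, 0], [0.258, 0, 0, 1.2, 0], [0.258, 0, 0, 1.2, 0], [0.258, 0, 0, 1.2, 0], [0.258, 0, 0, 1.2, 0]]

```text
time_s: 23.85
eef_pos: [0.4348, 0.2752, 0.1274]
eef_rot: [0.0, 0.044, 0.999, 0.0]
wrist_force: [-1.4, -0.4, 4.8]
opening: 0.265
grasp_force: 37.8
```

Contact felt: Fz rose by about 5.8 N at source underside z≈0.045, matching the depth image. I ease off slightly, confirm it still stands, then release.

move_arm:
  series:
    - [[0.258, 0, 0, -0.3, 0], [0.258, 0, 0, -0.5, 0], [0.258, 0, 0, -0.5, 0], [0.258, 0, 0, -0.5, 0], [0.258, 0, 0, -0.5, 0], [0.258, 0, 0, -0.5, 0], [0.258, 0, 0, -0.5, 0], [0.258, 0, 0, -0.5, 0], [0.258, 0, 0, -0.5, 0], [0.258, 0, 0, -0.5, 0]]

```text
time_s: 24.68
eef_pos: [0.4347, 0.2752, 0.1277]
eef_rot: [0.0, 0.044, 0.999, 0.0]
wrist_force: [0.6, 0.5, 3.3]
opening: 0.269
grasp_force: 37.7
```

move_arm:
  series:
    - [[0.265, 0, 0, 0, 0], [0.272, 0, 0, 0, 0], [0.28, 0, 0, 0, 0], [0.288, 0, 0, 0, 0], [0.296, 0, 0, 0, 0], [0.304, 0, 0, 0, 0], [0.312, 0, 0, 0, 0], [0.32, 0, 0, 0, 0], [0.324, 0, 0, 0, 0], [0.324, 0, 0, 0, 0]]

```text
time_s: 25.52
eef_pos: [0.4346, 0.2752, 0.1277]
eef_rot: [0.0, 0.044, 0.999, -0.0]
wrist_force: [0.3, -0.1, -1.1]
opening: 0.323
grasp_force: 4.6
```

```bash
python3 -c "
from h import *
plan((.4347,.2752,.21),85)"
```

```text
t 25.52 tcp [0.4346 0.2752 0.1277] yawy 84.91 tilt [ 0. -0. -1.] F [ 0.28 -0.05 -1.12] open 0.323 gf 4.6
shift [ -0.1   0.  -82.3] turn -0.0015
```

move_arm:
  series:
    - [[0.324, 0, 0, -2, 0], [0.324, 0, 0, -5, 0], [0.324, 0, 0, -10, 0], [0.324, 0, 0, -16, 0], [0.324, 0, 0, -24, 0], [0.324, 0, 0, -34, 0], [0.324, 0, 0, -46, 0], [0.324, 0, 0, -58, 0], [0.324, 0, 0, -68, 0], [0.324, 0, 0, -72, 0]]

```text
time_s: 26.35
eef_pos: [0.4358, 0.2756, 0.2024]
eef_rot: [0.002, 0.044, 0.999, 0.001]
wrist_force: [0.2, -0.1, -0.5]
opening: 0.325
grasp_force: 4.6
```

```bash
python3 - <<'E'
from m import *
plan((.4660,.0324,.195),84.9)
n="scene"; im,d=camera(n); P=cloud(n,d).reshape(-1,3)
m=(abs(P[:,0]-.433)<.05)&(abs(P[:,1]-.275)<.03)
for lo in range(112,160,6):
    q=P[m&(P[:,2]>lo/1e3)&(P[:,2]<(lo+6)/1e3)]
    if len(q): print(lo,len(q),np.round(np.percentile(q,[3,50,97],axis=0)*1000,1).tolist())
u,v=proj(n,[.434,.275,.13])[0]; u,v=int(u),int(v)
cv2.imwrite("pics/c5.png",cv2.resize(im[v-40:v+40,u-40:u+40],(480,480),interpolation=cv2.INTER_CUBIC))
E
```

```text
t 26.35 tcp [0.4358 0.2756 0.2024] yawy 84.91 tilt [ 0.0034  0.0012 -1.    ] F [ 0.17 -0.15 -0.51] open 0.325 gf 4.6
shift [ -51.6 -239.6    7.2] turn 0.0003
136 11 [[429.7, 259.6, 136.0], [432.1, 264.0, 138.4], [436.3, 287.1, 141.8]]
142 12 [[428.2, 260.5, 143.3], [431.7, 265.5, 144.6], [437.3, 284.5, 147.7]]
148 12 [[428.5, 257.9, 148.5], [433.2, 272.3, 151.0], [437.9, 286.8, 153.1]]
154 14 [[429.4, 260.0, 154.1], [432.9, 262.2, 156.8], [437.7, 286.2, 159.4]]
```

View pics/c5.png

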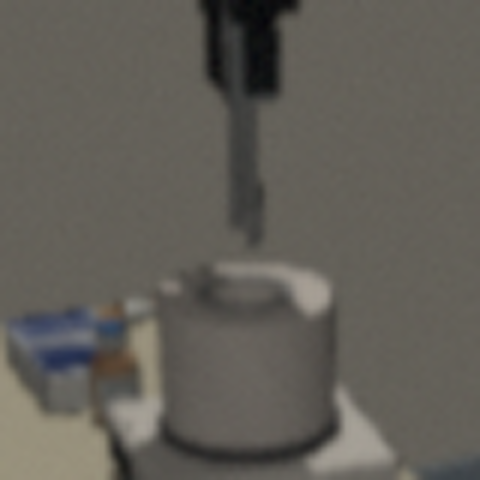

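The tongs come out empty (jaw ends at crop (245,240)), so the source stayed in the well. Back to the rack.

move_arm:
  series:
    - [[0.324, -2, -8, 0, 0], [0.324, -6, -28, 0, 0], [0.324, -12, -55, 1, 0], [0.324, -19, -88, 2, 0], [0.324, -26, -121, 3, 0], [0.324, -33, -154, 4, 0], [0.324, -40, -187, 5, 0], [0.324, -46, -215, 6, 0], [0.324, -50, -233, 7, 0], [0.324, -51, -239, 7, 0]]

```text
time_s: 27.23
eef_pos: [0.4638, 0.0296, 0.1918]
eef_rot: [-0.001, 0.046, 0.999, -0.0]
wrist_force: [0.3, 0.7, -1.0]
opening: 0.322
grasp_force: 4.6
```

move_arm:
  series:
    - [[0.324, 0, 0, 5, 0], [0.324, 0, 0, 15, 0], [0.324, 0, 0, 30, 0], [0.324, 0, 0, 45, 0], [0.324, 0, 0, 48, 0], [0.324, 0, 0, 48, 0], [0.324, 0, 0, 48, 0], [0.324, 0, 0, 48, 0], [0.324, 0, 0, 48, 0], [0.324, 0, 0, 48, 0]]

```text
time_s: 28.07
eef_pos: [0.4648, 0.0327, 0.1454]
eef_rot: [0.001, 0.044, 0.999, -0.0]
wrist_force: [-0.4, 0.7, -0.7]
opening: 0.322
grasp_force: 4.6
```

```bash
python3 - <<'E'
from m import *
plan((.4655,.0330,.0765),84.9)
n="scene"; im,d=camera(n); P=cloud(n,d).reshape(-1,3)
m=(abs(P[:,0]-.464)<.03)&(abs(P[:,1]-.032)<.03)
q=P[m&(P[:,2]>.078)&(P[:,2]<.12)]; print(np.round(np.percentile(q,[2,50,98],axis=0)*1000,1).tolist())
q=P[(abs(P[:,2]-.062)<.006)&(abs(P[:,0]-.46)<.04)&(abs(P[:,1]-.03)<.055)]; print(cv2.minAreaRect((q[:,:2]*1000).astype(np.float32)))
u,v=proj(n,[.464,.032,.08])[0]; u,v=int(u),int(v)
cv2.imwrite("pics/c6.png",cv2.resize(im[v-35:v+35,u-35:u+35],(490,490),interpolation=cv2.INTER_CUBIC))
E
```

```text
t 28.07 tcp [0.4648 0.0327 0.1454] yawy 84.93 tilt [ 1.4e-03 -3.0e-04 -1.0e+00] F [-0.44  0.66 -0.7 ] open 0.322 gf 4.6
shift [-0.6  0.4 68.9] turn 0.0005
[[457.0, 16.8, 79.1], [462.1, 22.1, 98.2], [467.4, 43.5, 118.7]]
((462.32330322265625, 29.819202423095703), (66.71257781982422, 37.289188385009766), 85.06700897216797)
```

View pics/c6.png

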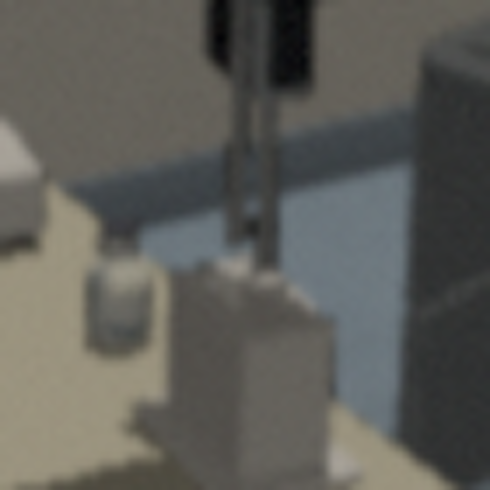

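The jaws are at (250,255), above the slot and aligned with the rack (scene centres 462.2/30.2 against 462.4/30). I insert them.

move_arm:
  series:
    - [[0.324, -0.3, 0, 3, 0], [0.324, -0.3, 0, 6, 0], [0.324, -0.3, 0, 9, 0], [0.324, -0.3, 0, 12, 0], [0.324, -0.3, 0, 15, 0], [0.324, -0.3, 0, 18, 0], [0.324, -0.3, 0, 22, 0], [0.324, -0.3, 0, 26, 0], [0.324, -0.3, 0, 30, 0], [0.324, -0.3, 0, 30, 0]]

```text
time_s: 28.95
eef_pos: [0.4638, 0.0327, 0.1136]
eef_rot: [-0.001, 0.044, 0.999, 0.0]
wrist_force: [-0.0, 0.3, 0.1]
opening: 0.323
grasp_force: 4.6
```

move_arm:
  series:
    - [[0.324, 0, 0, 5, 0], [0.324, 0, 0, 10, 0], [0.324, 0, 0, 15, 0], [0.324, 0, 0, 20, 0], [0.324, 0, 0, 25, 0], [0.324, 0, 0, 29, 0], [0.324, 0, 0, 32, 0], [0.324, 0, 0, 34, 0], [0.324, 0, 0, 34, 0], [0.324, 0, 0, 34, 0]]

```text
time_s: 29.78
eef_pos: [0.4646, 0.0326, 0.0807]
eef_rot: [-0.0, 0.044, 0.999, 0.0]
wrist_force: [0.2, 0.3, -0.6]
opening: 0.326
grasp_force: 4.6
```

move_arm:
  series:
    - [[0.324, 0, 0, 0.5, 0], [0.324, 0, 0, 1, 0], [0.324, 0, 0, 1, 0], [0.324, 0, 0, 1.5, 0], [0.324, 0, 0, 1.5, 0], [0.324, 0, 0, 2, 0], [0.324, 0, 0, 2, 0], [0.324, 0, 0, 2, 0], [0.324, 0, 0, 2, 0], [0.324, 0, 0, 2, 0]]

```text
time_s: 30.62
eef_pos: [0.4645, 0.0326, 0.0787]
eef_rot: [-0.0, 0.044, 0.999, 0.0]
wrist_force: [-0.3, -0.3, -0.9]
opening: 0.322
grasp_force: 4.6
```

move_arm:
  series:
    - [[0.324, 0, 0, 0.5, 0], [0.324, 0, 0, 1, 0], [0.324, 0, 0, 1, 0], [0.324, 0, 0, 1.5, 0], [0.324, 0, 0, 1.5, 0], [0.324, 0, 0, 2, 0], [0.324, 0, 0, 2, 0], [0.324, 0, 0, 2, 0], [0.324, 0, 0, 2, 0], [0.324, 0, 0, 2, 0]]

```text
time_s: 31.45
eef_pos: [0.4646, 0.0326, 0.0768]
eef_rot: [0.0, 0.044, 0.999, -0.0]
wrist_force: [0.1, 0.1, 0.7]
opening: 0.322
grasp_force: 4.6
```

move_arm:
  series:
    - [[0.33, 0, 0, 0.3, 0], [0.335, 0, 0, 0.3, 0], [0.34, 0, 0, 0.3, 0], [0.345, 0, 0, 0.3, 0], [0.35, 0, 0, 0.3, 0], [0.36, 0, 0, 0.3, 0], [0.38, 0, 0, 0.3, 0], [0.42, 0, 0, 0.3, 0], [0.5, 0, 0, 0.3, 0], [0.6, 0, 0, 0.3, 0]]

```text
time_s: 32.28
eef_pos: [0.4643, 0.0325, 0.0762]
eef_rot: [-0.0, 0.044, 0.999, -0.0]
wrist_force: [0.2, 0.6, -0.1]
opening: 0.596
grasp_force: 0.0
```

move_arm:
  series:
    - [[0.6, 0, 0, 0, 0], [0.6, 0, 0, -5, 0], [0.6, 0, 0, -15, 0], [0.6, 0, 0, -30, 0], [0.6, 0, 0, -50, 0], [0.6, 0, 0, -75, 0], [0.6, 0, 0, -100, 0], [0.6, 0, 0, -125, 0], [0.6, 0, 0, -145, 0], [0.6, 0, 0, -150, 0]]

```text
time_s: 33.12
eef_pos: [0.4666, 0.0322, 0.2312]
eef_rot: [0.004, 0.044, 0.999, -0.001]
wrist_force: [0.9, 1.2, 0.8]
opening: 0.597
grasp_force: 0.0
```

```bash
python3 - <<'E'
from m import *
plan((.4655,.0330,.0765),84.9)
c=[]
for n,p in (("scene",[.464,.032,.09]),("top",[.434,.275,.09])):
    im,d=camera(n); P=cloud(n,d).reshape(-1,3)
    if n=="scene":
        q=P[(abs(P[:,0]-.464)<.03)&(abs(P[:,1]-.032)<.03)&(P[:,2]>.072)&(P[:,2]<.15)]; print(np.round(np.percentile(q,[2,50,98],axis=0)*1000,1).tolist())
    u,v=proj(n,p)[0]; u,v=int(u),int(v)
    c.append(cv2.resize(im[v-40:v+40,u-40:u+40],(400,400),interpolation=cv2.INTER_CUBIC))
cv2.imwrite("pics/c7.png",np.hstack(c))
E
```

```text
t 33.12 tcp [0.4666 0.0322 0.2312] yawy 84.92 tilt [ 0.0073 -0.0014 -1.    ] F [0.88 1.17 0.82] open 0.597 gf 0.0
shift [  2.4   0.8 154.7] turn 0.0003
[[454.1, 16.5, 73.8], [461.0, 26.9, 100.5], [468.0, 47.0, 136.8]]
```

View pics/c7.png

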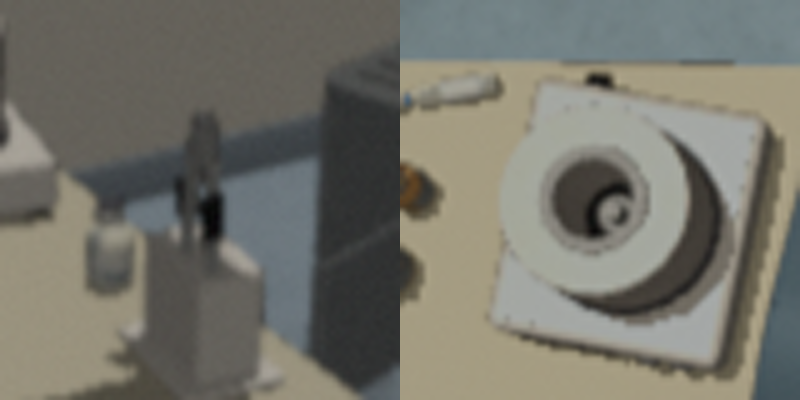

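The tongs stand in the rack at (205,190) in the left view. The source stands upright in the well at (612,210) in the right view, and the arm is clear. Handing in.

```bash
python3 -c "
from h import *
print(order.hand_in())"
```

```text
the job is handed in; nothing more can be done
None
```

The job is handed in at about 33 s: the check source stands upright on the well's platform, released only after I felt contact (about 6 N), the tongs are back upright in their rack, and no bystander was touched.

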